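# Seat the line laser on its setting base

## Task

Put the line laser back on its setting base: the plate with a cone cup, a vee block and a flat pad, not the look-alike parking stand with three flat pads. The ball foot under the lens goes in the cone, and all three balls must be fully home so that the laser sits level. Keep it upright, lower it onto the seats instead of dropping it, and let go.

Things in the scene. Friction and masses are not known exactly. Their poses are not given: they have to be found in the camera images.
- laser_center (a point): Line laser: grey housing 64 (x) x 44 (y) x 60 mm with rubber cheeks and a lens, on a T-shaped aluminium foot plate (8 mm thick, 108 x 100) with three 18 mm steel balls under it; 92 mm high, 0.45 kg. Point: housing centre, 62 mm above the ball bottoms; grip here from above across the 44 mm. x out of the lens, y left, z up. Ball centres: (48,0,-53), (-32,40,-53), (-32,-40,-53) mm from it.
- laser_front_foot (a point): Centre of the laser's front ball foot (18 mm diameter), the one under the lens, 9 mm above what the ball rests on; axes as for the laser.
- base: Setting base, fixed: plate 138 x 136 x 8 mm; 42 mm cone cup at (48,0) mm and 36 mm vee block at (-32,40), both 38 mm high with 34 mm mouths sloping 55 degrees; 40 mm flat pad at (-32,-40), 20.4 high. Origin on the bench amid the seats, x to the cone, y left, z up. Laser home: its x along base x, housing centre 82.4 mm straight above this origin. The parking stand (three flat pads) is not listed.
- base_cone (a point): Where the centre of the laser's front ball lies when it is home in the cone, 29.4 mm above the bench; axes as for the base. Balls and seats are polished and oiled: let go with the balls in the seats and the laser slides home from several mm off.

How it is judged:
By the outcome, as a careful person would: the job done as asked, in the order asked, and still so for the second after the job is handed in, with the robot touching nothing.
It also fails if it takes over 38 s, if anything falls off the work surface, if the arm or the gripper's body presses on something with over 40 N, if the wrist force passes 120 N, or if a joint passes its speed limit or range.

## Robot

A 6-joint arm with a two-finger parallel gripper is mounted at the origin on the work surface. World frame = base frame: x ahead of the robot, y to its left, z up, the work surface at z = 0. Lengths are in mm, angles in rad, forces in N, time in s.
With the tool pointing down it reaches from about 350 to 775 mm from the base axis. Payload 7.3 kg.
Tool frame: the origin (TCP) lies on the centre line of the jaws, within the pads' length; the fingertips stand 22 mm ahead of it and the grasp point (between the pads) lies 3 mm ahead of it; z points along the fingers, y is the direction in which the jaws open and shut (so a half turn about z gives the same grasp; the last joint's range is limited). The gripper opens to 92 mm and grips with 3 to 60 N. Pads are 19 mm wide; open, the fingers measure 130 mm over their backs; the gripper's body (75 mm by 190 mm) begins 47 mm behind the grasp point.
Start: joints at [0.973, 0.342, 1.524, -0, 1.275, -0.146], TCP at [229.197, 472.35, 220.841] pointing down, gripper open.
Joint ranges: [-2.53, 2.53], [-0.77, 2.02], [0.04, 2.7], [-1, 4.14], [0.28, 2.66], [-3.11, 3.11]. Speed limits (rad/s): [2.57, 2.57, 3.14, 3.14, 3.14, 3.14].

## Interface

Orientations are given as [roll, pitch, yaw] about the fixed x, y, z axes, in that order (R = Rz(yaw) Ry(pitch) Rx(roll)).
In Python, from plant import bot gives the robot as it stands.
- The arm moves only by the tool play_rows, never from a script. Its argument "moves" is one flat list of numbers, 5 for each row, row after row: the closure in counts, from 0 (fully open) to 255 (shut), then the shift along the tool's x, y, z in mm, then the turn about the tool's z in degrees. A call has 1 to 8 rows; each row is the pose to reach, as a shift and turn from the pose commanded when the call began, along the tool's axes at that moment; what a row does not reach only later rows make up. A row lasts 1/12 s, in which the tool goes at most 41.7 mm and 7.16 degrees, less where a joint would pass 70% of its speed; a pose out of reach is approached as far as the arm can. A call with a gripper value outside its range is refused whole. The fingers move at their own pace and stop on an object; the grip force is fixed at half the most. Time passes only in rows, so rows that repeat a pose let the fingers close. It gives the time, the measured TCP pose, the force and the opening at its end, in the units of the state.
- bot.get_obs(): the state, without advancing time (a new reading comes with each control period).
- bot.capture(name): name is "scene" or "top" or "wrist"; returns a dict with "color" (480x640x3 uint8, red, green, blue), "fx", "fy", "cx", "cy" (pixels), "world_to_cam" (4x4, takes a point from world to camera coordinates); the wrist camera has in their place "T_tool_cam" (4x4, takes a point from camera to tool coordinates, whose origin is the TCP and whose axes are the flange's). Camera axes: x right, y down, z forward; pixel columns grow to the right and rows downward; lengths in mm; the calibration is good to about 2 mm. A picture is of the moment at which its call begins: read the wrist's pose just before it. There is no depth.
- bot.close_job(): hands the job in, once; it reports no verdict.
The state is a dict: "time": time; "joint_positions": joint angles; "dq": joint speeds; "tau": joint torques, N m; "tool_pos": TCP position; "tcp_rot": TCP orientation; "contact_force": force on the tool from outside, world axes, zero at the start; "moment": the same for the moment, N m; "grip_width": finger opening in mm.
Only numpy, scipy, OpenCV 4.12 (cv2) and the standard library are available. Lean on these libraries where they do the work, as an engineer would, in place of code of your own. Each camera call takes 0.05 s, during which the arm holds its last target.

## Working session

There is one attempt and no reset: what is moved stays moved. The work goes in short steps, Python scripts to look and compute and a tool call to move; the robot and the scene stay as the last step left them, time stands still between calls to the robot, and variables do not carry over. Pictures are saved under pics/ and viewed, and the job is handed in when it is done.

Besides the shell and the picture viewer there is one more tool, called after "Call:" in YAML: its name, and indented under it one key for each argument. play_rows: Moves the arm, as the interface text tells. Its arguments: {"type":"object","properties":{"moves":{"type":"array","items":{"type":"number"}}},"required":["moves"]}

```bash
mkdir -p pics; ls; python3 - <<'E'
from plant import bot
import cv2,pickle
o=bot.get_obs();print(o)
for n in("scene","top","wrist"):
    c=bot.capture(n);pickle.dump(c,open(n+"0.pkl","wb"));cv2.imwrite(f"pics/{n}0.png",c["color"][:,:,::-1])
    print(n,{k:v for k,v in c.items() if k!="color"})
E
```

```text
pics
{'time': 0.0, 'joint_positions': array([ 9.72980598e-01,  3.42738960e-01,  1.52501036e+00, -1.53896477e-05,
        1.27539306e+00, -1.45998766e-01]), 'dq': array([ 1.14993680e-03, -4.21972228e-05,  2.40391221e-03,  2.02209467e-03,
       -9.64608154e-04,  9.02195114e-04]), 'tau': array([ 1.99616399e-03, -4.31251180e+01, -2.44217330e+01,  7.20295077e-02,
        5.59824833e-02, -1.68065044e-04]), 'tool_pos': array([228.96460108, 471.98240565, 220.13886578]), 'tcp_rot': array([-3.14005727e+00, -2.10895598e-04,  2.68978002e+00]), 'contact_force': array([0.50588083, 0.70505139, 0.43324065]), 'moment': array([-0.0004304 ,  0.07895719,  0.02276168]), 'grip_width': 92.40758864397012}
scene {'fx': 563.9712010014547, 'fy': 563.9712010014547, 'cx': 318.6479394707218, 'cy': 237.65226586682442, 'world_to_cam': array([[ 1.78777039e-01,  9.83736266e-01,  1.73703662e-02,
        -8.85388808e+01],
       [ 5.98467253e-01, -9.47139785e-02, -7.95528886e-01,
        -2.67452561e+02],
       [-7.80945400e-01,  1.52617894e-01, -6.05666626e-01,
         1.59526723e+03],
       [ 0.00000000e+00,  0.0
[... 288 characters left out ...]
-01, -2.72811556e-02, -1.20064401e-01,
         5.33098807e+02],
       [ 1.20453999e-01, -1.31109449e-02, -9.92632327e-01,
         9.54471456e+02],
       [ 0.00000000e+00,  0.00000000e+00,  0.00000000e+00,
         1.00000000e+00]])}
wrist {'fx': 338.3077869639485, 'fy': 338.3077869639485, 'cx': 319.3380508157257, 'cy': 235.26510367779312, 'T_tool_cam': array([[-6.75340800e-05, -9.63737232e-01, -2.66853038e-01,
         7.30211678e+01],
       [ 9.99999761e-01,  1.18521012e-04, -6.81113384e-04,
        -8.32180550e-01],
       [ 6.88042019e-04, -2.66853020e-01,  9.63736993e-01,
        -1.64729024e+02],
       [ 0.00000000e+00,  0.00000000e+00,  0.00000000e+00,
         1.00000000e+00]])}
```

View pics/scene0.png

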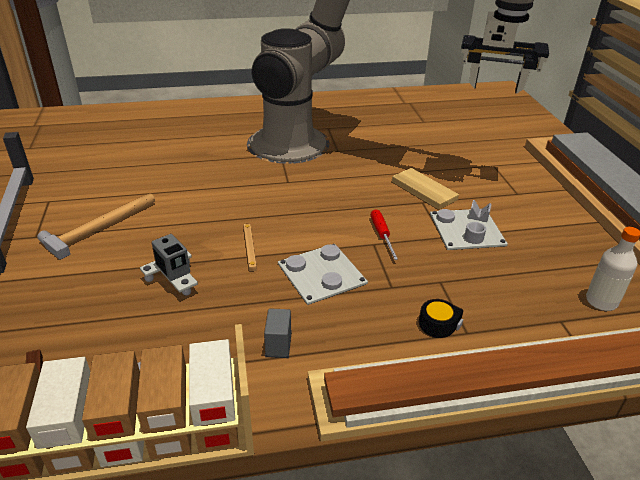

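View pics/top0.png

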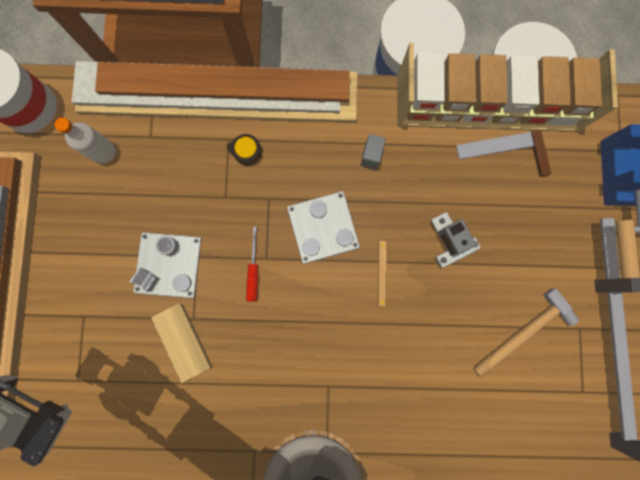

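View pics/wrist0.png

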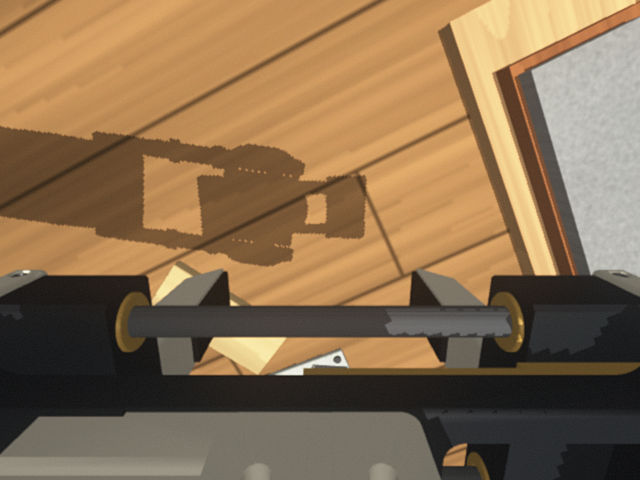

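```bash
python3 - <<'E'
import cv2
a=cv2.imread("pics/scene0.png");b=cv2.imread("pics/top0.png")
f=lambda i,x,y,w,h,s:cv2.resize(i[y:y+h,x:x+w],None,fx=s,fy=s,interpolation=cv2.INTER_CUBIC)
cv2.imwrite("pics/z1.png",cv2.hconcat([f(a,130,225,80,75,5),f(b,420,200,80,75,5)]))
cv2.imwrite("pics/z2.png",cv2.hconcat([f(a,420,190,100,75,4),f(b,120,220,100,75,4)]))
E
```

```text
(no output)
```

View pics/z1.png

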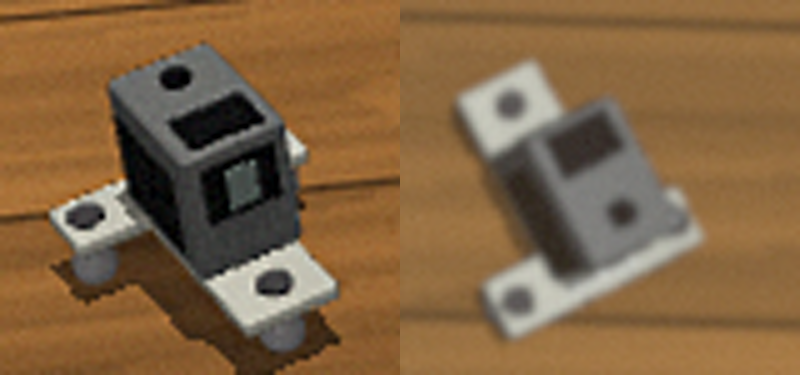

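View pics/z2.png

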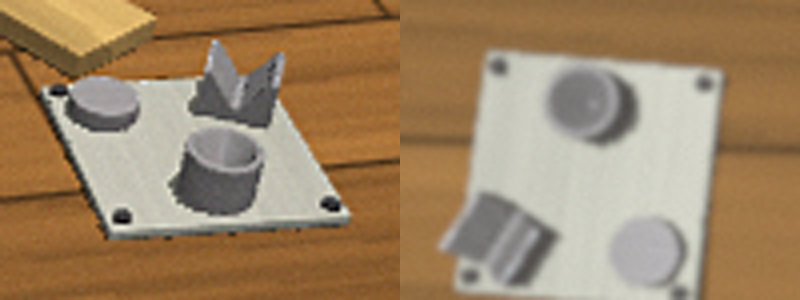

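```bash
cat > h.py <<'E'
import numpy as np,pickle
from scipy.spatial.transform import Rotation as Ro
def ray(c,p,z,W=None):
    d=np.array([(p[0]-c["cx"])/c["fx"],(p[1]-c["cy"])/c["fy"],1])
    if W is None:W=np.linalg.inv(c["world_to_cam"])
    o=W[:3,3];d=W[:3,:3]@d
    return o+d*(z-o[2])/d[2]
def wristW(o,c):
    T=np.eye(4);T[:3,:3]=Ro.from_euler('xyz',o["tcp_rot"]).as_matrix();T[:3,3]=o["tool_pos"]
    return T@c["T_tool_cam"]
LOC={'laser':np.array([[48,0],[-32,40],[-32,-40]])}
def fit(P,Q):# P local Nx2 -> Q world
    pc=P.mean(0);qc=Q.mean(0);H=(P-pc).T@(Q-qc)
    a=np.arctan2(H[0,1]-H[1,0],H[0,0]+H[1,1])
    R=np.array([[np.cos(a),-np.sin(a)],[np.sin(a),np.cos(a)]])
    t=qc-R@pc;return t,a,np.linalg.norm(Q-(P@R.T+t),axis=1)
E
python3 - <<'E'
from h import *
T=pickle.load(open("top0.pkl","rb"));S=pickle.load(open("scene0.pkl","rb"))
L=LOC['laser']
f=lambda x0,y0,s,u,v:(x0+(u+.5)/s-.5,y0+(v+.5)/s-.5)
q=np.array([ray(T,f(420,200,5,u-400,v),32)[:2] for u,v in((510,103),(519,300),(682,220))]);print(q)
t,a,r=fit(L,q);print("laser",t,np.degrees(a),r)
q=np.array([ray(S,f(130,225,5,u,v),32)[:2] for u,v in((274,282),(86,216))]);print("scene",q)
q=np.array([ray(T,f(120,220,4,u-400,v),z)[:2] for u,v,z in((583,103,38),(500,238,38),(648,250,20.4))]);print(q)
t,a,r=fit(L,q);print("base",t,np.degrees(a),r)
c=[(498,65),(705,83),(681,294),(471,275)]
q=np.array([ray(T,f(120,220,4,u-400,v),8)[:2] for u,v in c]);print(q,q.mean(0))
q=np.array([ray(S,f(420,190,4,u,v),z)[:2] for u,v,z in((224,148,38),(104,90,20.4))]);print("scene cone,pad",q)
E
```

```text
[[ 585.3936587  -276.88894696]
 [ 495.81514117 -280.32978541]
 [ 534.02588949 -354.56398736]]
laser [ 543.08730782 -301.36206044] 28.75293314252379 [1.40161849 1.35747259 2.75198891]
scene [[ 583.91757201 -277.41776352]
 [ 532.84791924 -350.08252781]]
[[510.38552011 340.58086216]
 [434.70783668 380.7710537 ]
 [430.53113008 304.8813131 ]]
base [463.87058237 341.86495472] -2.286582517458376 [1.57845433 2.63594767 1.72332885]
[[533.86906359 400.86812465]
 [526.73965192 282.27790883]
 [406.49812274 288.53265117]
 [414.12332322 407.12737026]] [470.30754037 344.70151373]
scene cone,pad [[511.66184426 342.95619514]
 [424.8103777  309.60807019]]
```

```bash
cat >> h.py <<'E'
def go(x,y,z,yaw,cur=None):
    # cur=(x,y,z,yawdeg); shift in tool axes (ideal tool-down)
    from plant import bot
    o=bot.get_obs()
    if cur is None: p=o["tool_pos"];w=np.degrees(o["tcp_rot"][2])
    else: p=np.array(cur[:3]);w=cur[3]
    d=np.array([x,y,z])-p;a=np.radians(w)
    s=np.array([d[0]*np.cos(a)+d[1]*np.sin(a),d[0]*np.sin(a)-d[1]*np.cos(a),-d[2]])
    t=-((yaw-w+180)%360-180)
    print("t",o["time"],"pos",p.round(1),"yaw",round(w,2),"shift",s.round(1),"turn",round(t,2))
E
python3 -c "
from h import *
go(470,300,220,100)"
```

```text
t 0.15 pos [229.  472.1 220.3] yaw 154.12 shift [-291.9  -49.6    0.3] turn 54.12
```

Call:
play_rows:
  moves: [0,-292,-50,0,54,0,-292,-50,0,54,0,-292,-50,0,54,0,-292,-50,0,54,0,-292,-50,0,54,0,-292,-50,0,54,0,-292,-50,0,54,0,-292,-50,0,54]

```text
time: 0.82
tool_pos: [475.0, 295.6, 220.2]
tcp_rot: [3.14, 0.002, 1.736]
contact_force: [-0.1, 0.3, -0.0]
grip_width: 91.8
```

```bash
python3 - <<'E'
from h import *
from plant import bot
import cv2
o=bot.get_obs();c=bot.capture("wrist");o2=bot.get_obs();pickle.dump((o,c),open("wb.pkl","wb"))
print(o["time"],o["tool_pos"],o["tcp_rot"],o["dq"].round(3),o2["tool_pos"])
cv2.imwrite("pics/w1.png",c["color"][:,:,::-1])
E
```

```text
0.8167 [474.97028831 295.55248607 220.23198627] [3.14003589e+00 1.94685197e-03 1.73569061e+00] [-0.008  0.009 -0.008  0.047  0.035  0.723] [473.29483229 296.8269173  220.11971787]
```

View pics/w1.png

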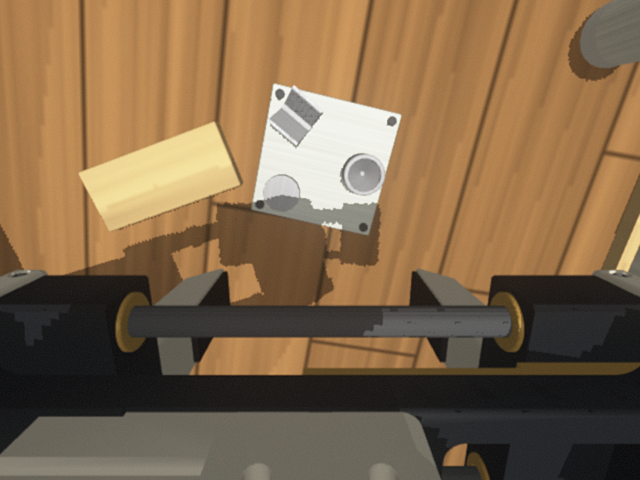

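```bash
python3 - <<'E'
from h import *
from plant import bot
import cv2
for i in range(3):
    o=bot.get_obs();c=bot.capture("wrist")
o=bot.get_obs();c=bot.capture("wrist");pickle.dump((o,c),open("wb.pkl","wb"))
print(o["time"],o["tool_pos"],o["tcp_rot"],o["dq"].round(3))
b=c["color"][:,:,::-1];cv2.imwrite("pics/w2.png",cv2.resize(b[70:250,230:430],None,fx=4,fy=4*600/720,interpolation=cv2.INTER_CUBIC) if 0 else cv2.resize(b[70:250,230:430],None,fx=3,fy=3,interpolation=cv2.INTER_CUBIC))
E
```

```text
1.0167 [469.3672519  300.07608003 220.47323001] [-3.14037361e+00 -2.19327134e-04  1.74967368e+00] [ 0.027 -0.01   0.006 -0.002 -0.001 -0.001]
```

View pics/w2.png

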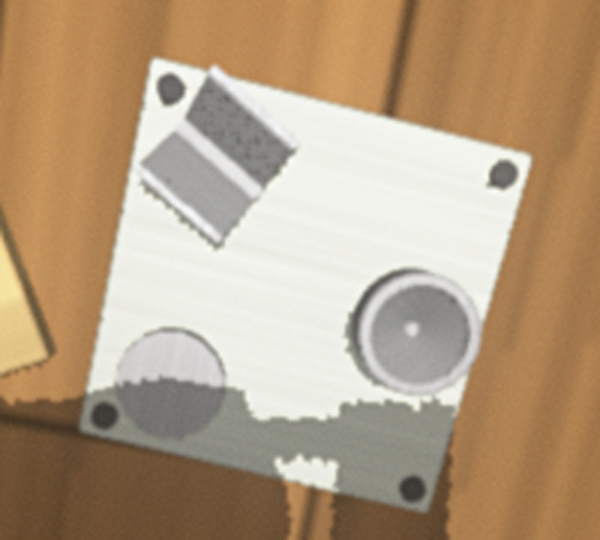

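```bash
python3 - <<'E'
from h import *
o,c=pickle.load(open("wb.pkl","rb"));W=wristW(o,c)
f=lambda u,v:(230+(u+.5)/3-.5,70+(v+.5)/3-.5)
q=np.array([ray(c,f(*p),z,W)[:2] for p,z in(((419,332),38),((217.5,158),38),((171,383),20.4))]);print(q)
t,a,r=fit(LOC['laser'],q);print(t,np.degrees(a),r)
k=[(171,89),(503,174),(413,489),(104,416)]
q=np.array([ray(c,f(*p),8,W)[:2] for p in k]);print(q,q.mean(0))
for i in range(4):
    d=q[(i+1)%4]-q[i];print(np.hypot(*d),np.degrees(np.arctan2(d[1],d[0])))
go(515,-317,220,29)
E
```

```text
[[511.68623101 341.91317719]
 [435.09701934 385.11888422]
 [430.23899187 306.59452628]]
[464.33269494 344.24923145] -3.148889915632673 [0.64795242 0.97687406 0.52999864]
[[413.72995674 405.95546328]
 [533.79834424 399.06040252]
 [527.28951382 280.42556709]
 [406.41222826 287.52664742]] [470.30751077 343.24202008]
120.26620280899812 -3.286664196390683
118.81325283375003 -93.14035081622937
121.08568662512926 176.63795513819898
118.6546820729641 86.46418336651473
t 1.0667 pos [469.  300.5 220.7] yaw 100.3 shift [-615.8  -65.2    0.7] turn 71.3
```

Call:
play_rows:
  moves: [0,-310,-33,0,55,0,-310,-33,0,55,0,-310,-33,0,55,0,-310,-33,0,55,0,-310,-33,0,55,0,-310,-33,0,55,0,-310,-33,0,55,0,-310,-33,0,55]

```text
time: 1.73
tool_pos: [491.7, -13.5, 221.2]
tcp_rot: [3.14, 0.0, 0.783]
contact_force: [0.1, -0.6, 0.5]
grip_width: 91.7
```

```bash
python3 - <<'E'
from h import *
# commanded pose estimate
a=np.radians(100.2);p=np.array([469,300.3])+np.array([np.cos(a),np.sin(a)])*-310+np.array([np.sin(a),-np.cos(a)])*-33
print(p); go(515,-317,220,29,cur=(*p,220.5,45.2)); go(515,-317,220,29)
E
```

```text
[491.41781444 -10.6444349 ]
t 1.7333 pos [491.4 -10.6 220.5] yaw 45.2 shift [-200.8  232.6    0.5] turn 16.2
t 1.7333 pos [491.7 -13.5 221.2] yaw 44.86 shift [-197.5  231.6    1.2] turn 15.86
```

Call:
play_rows:
  moves: [0,-200,232,0,16,0,-200,232,0,16,0,-200,232,0,16,0,-200,232,0,16,0,-200,232,0,16,0,-200,232,0,16,0,-200,232,0,16,0,-200,232,0,16]

```text
time: 2.4
tool_pos: [515.4, -320.1, 220.5]
tcp_rot: [3.14, 0.001, 0.509]
contact_force: [-0.5, 0.0, -0.7]
grip_width: 91.6
```

```bash
python3 - <<'E'
from h import *
from plant import bot
import cv2
for i in range(4): bot.capture("top")
o=bot.get_obs();c=bot.capture("wrist");pickle.dump((o,c),open("wl.pkl","wb"))
print(o["time"],o["tool_pos"],o["tcp_rot"],o["dq"].round(3))
b=c["color"][:,:,::-1];cv2.imwrite("pics/w3.png",b)
cv2.imwrite("pics/w4.png",cv2.resize(b[100:280,220:440],None,fx=3,fy=3,interpolation=cv2.INTER_CUBIC))
E
```

```text
2.6 [ 515.48599071 -314.72325687  220.59415908] [-3.14025830e+00 -2.53912434e-04  5.10411127e-01] [ 0.02  -0.017  0.014  0.002  0.     0.005]
```

View pics/w3.png

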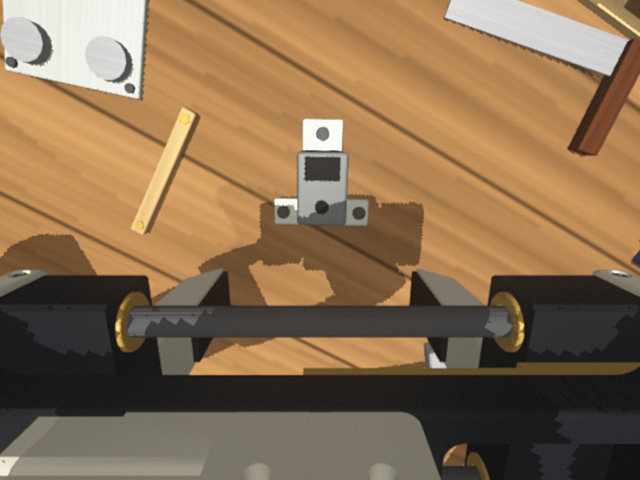

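View pics/w4.png

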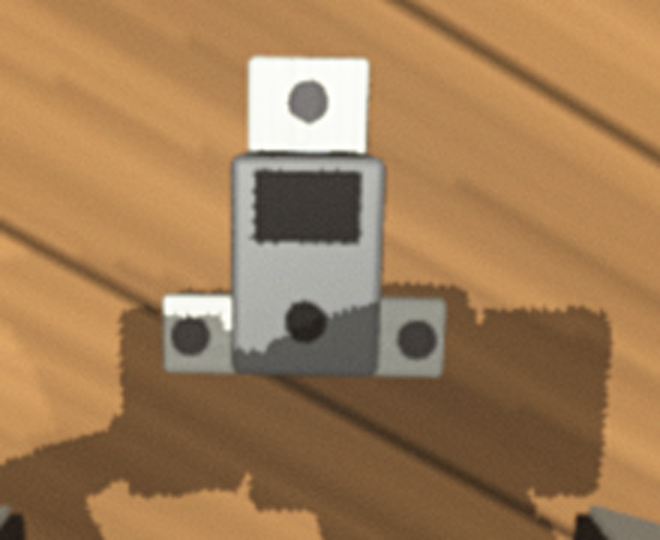

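```bash
python3 - <<'E'
from h import *
o,c=pickle.load(open("wl.pkl","rb"));W=wristW(o,c)
f=lambda u,v:(220+(u+.5)/3-.5,100+(v+.5)/3-.5)
q=np.array([ray(c,f(*p),32,W)[:2] for p in((308,101),(190,336),(417,340))]);print(q)
t,a,r=fit(LOC['laser'],q);print(t,np.degrees(a),r)
k=[(234,156),(383,160),(379,375),(235,373)]
q=np.array([ray(c,f(*p),92,W)[:2] for p in k]);print(q,q.mean(0),np.hypot(*(q[1]-q[0])),np.hypot(*(q[2]-q[1])))
go(*t,150,np.degrees(a)); go(*t,65,np.degrees(a))
E
```

```text
[[ 584.8702449  -278.56284095]
 [ 494.93035062 -281.19946415]
 [ 532.99837479 -352.13425835]]
[ 542.2982149  -301.44203231] 28.239235238802376 [0.33073097 0.28896643 0.31402538]
[[ 560.4247302  -267.94774267]
 [ 579.91462031 -304.99564687]
 [ 525.78164816 -335.50884304]
 [ 505.40046069 -297.86512172]] [ 542.88036484 -301.57933857] 41.86171308528671 62.14043622252602
t 2.65 pos [ 515.6 -314.3  220.8] yaw 29.28 shift [29.6  1.9 70.8] turn 1.04
t 2.65 pos [ 515.6 -314.3  220.8] yaw 29.28 shift [ 29.6   1.9 155.8] turn 1.04
```

Call:
play_rows:
  moves: [0,30,2,20,1,0,30,2,50,1,0,30,2,80,1,0,30,2,105,1,0,30,2,125,1,0,30,2,142,1,0,30,2,155,1,0,30,2,155,1]

```text
time: 3.32
tool_pos: [541.4, -300.2, 63.4]
tcp_rot: [-3.136, 0.002, 0.494]
contact_force: [0.1, 0.4, 0.4]
grip_width: 92.1
```

```bash
python3 - <<'E'
from h import *
from plant import bot
import cv2
for i in range(3): bot.capture("top")
go(542.6,-301.5,65,28.3)
c=bot.capture("wrist");b=c["color"][:,:,::-1];cv2.imwrite("pics/w5.png",b)
E
```

```text
t 3.4667 pos [ 543.3 -302.6   67. ] yaw 28.23 shift [-0.  -1.3  2. ] turn -0.07
```

View pics/w5.png

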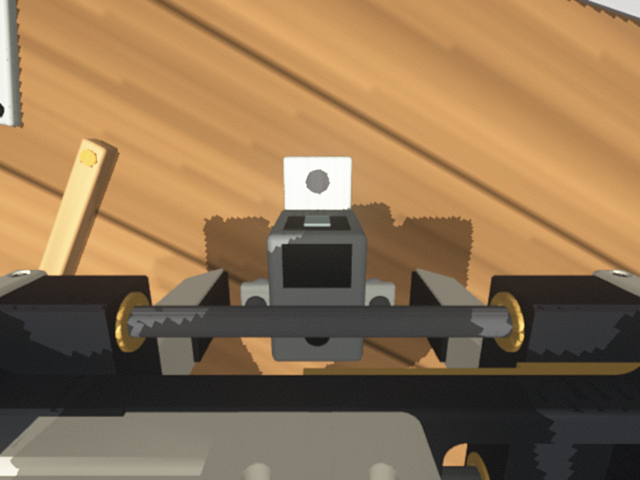

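Call:
play_rows:
  moves: [0,0,-1,1,0,255,0,-1,1,0,255,0,-1,1,0,255,0,-1,1,0,255,0,-1,1,0,255,0,-1,1,0,255,0,-1,1,0,255,0,-1,1,0]

```text
time: 4.18
tool_pos: [541.9, -302.8, 64.8]
tcp_rot: [-3.142, -0.0, 0.491]
contact_force: [-0.4, 0.6, -0.2]
grip_width: 49.6
```

Call:
play_rows:
  moves: [255,0,0,0,0,255,0,0,0,0,255,0,0,0,0,255,0,0,0,0,255,0,0,0,0,255,0,0,0,0,255,0,0,0,0,255,0,0,0,0]

```text
time: 4.85
tool_pos: [541.9, -302.8, 64.8]
tcp_rot: [-3.141, -0.0, 0.491]
contact_force: [0.0, 0.3, -0.7]
grip_width: 44.1
```

Call:
play_rows:
  moves: [255,0,0,-3,0,255,0,0,-10,0,255,0,0,-22,0,255,0,0,-40,0,255,0,0,-60,0,255,0,0,-80,0,255,0,0,-95,0,255,0,0,-100,0]

```text
time: 5.52
tool_pos: [542.8, -303.3, 167.7]
tcp_rot: [3.138, -0.002, 0.491]
contact_force: [0.7, -2.1, -4.0]
grip_width: 43.7
```

```bash
python3 - <<'E'
from h import *
from plant import bot
import cv2
for i in range(4): bot.capture("top")
o=bot.get_obs();c=bot.capture("wrist");pickle.dump((o,c),open("wg.pkl","wb"))
print(o["time"],o["tool_pos"],o["tcp_rot"],o["contact_force"],o["moment"],o["grip_width"])
b=c["color"][:,:,::-1];
cv2.imwrite("pics/w6.png",cv2.resize(b[140:400,210:430],None,fx=2.3,fy=2.3,interpolation=cv2.INTER_CUBIC))
go(464.3,344.2,165,-3.2)
E
```

```text
5.7167 [ 541.33233934 -302.31649655  163.56181801] [-3.13949147e+00  9.38428636e-04  4.90670054e-01] [ 0.31712013  0.4183867  -5.16921663] [-0.06789963  0.15407604  0.02945696] 43.60773310519643
t 5.7667 pos [ 541.2 -302.3  163.2] yaw 28.11 shift [ 236.8 -606.5   -1.8] turn 31.31
```

View pics/w6.png

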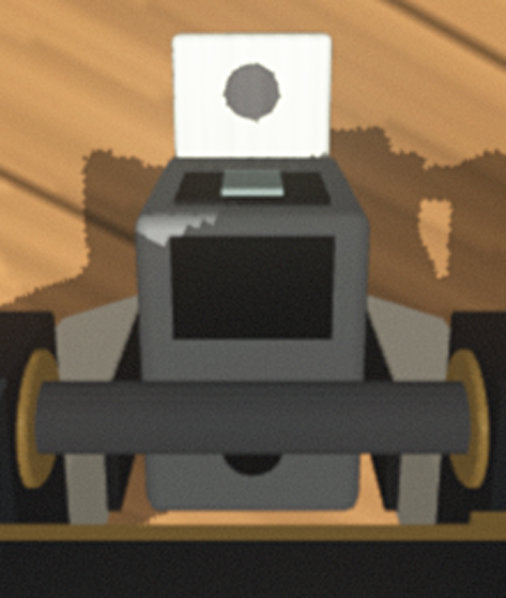

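```bash
python3 - <<'E'
from h import *
o,c=pickle.load(open("wg.pkl","rb"));T=c["T_tool_cam"]
f=lambda u,v:(210+(u+.5)/2.3-.5,140+(v+.5)/2.3-.5)
print("bolt",ray(c,f(251,92),32.8,T))
for p in((174,35),(330,35)):print("plate front",ray(c,f(*p),32.8,T), "expect x 48+16?")
for p in((138,220),(368,220)):print("top front edge",ray(c,f(*p),-27.2,T))
for p in((150,508),(355,508)):print("top rear edge",ray(c,f(*p),-27.2,T))
a=np.radians(28.2);R=np.array([[np.cos(a),np.sin(a)],[-np.sin(a),np.cos(a)]])
print("expected offset laser-in-tool(x, left)",R@(np.array([542.4,-301.5])-[541.9,-302.8]))
E
```

```text
bolt [48.91486572 -0.75292243 32.8       ]
plate front [ 62.89925516 -19.77665785  32.8       ] expect x 48+16?
plate front [62.89572355 18.78022926 32.8       ] expect x 48+16?
top front edge [ 32.09291656 -21.43890229 -27.2       ]
top front edge [ 32.08266302  20.7474127  -27.2       ]
top rear edge [-28.98315764 -21.38230757 -27.2       ]
top rear edge [-29.00507325  20.51462555 -27.2       ]
expected offset laser-in-tool(x, left) [1.05496772 0.90941911]
```

Call:
play_rows:
  moves: [255,5,-12,0,0,255,14,-36,0,1,255,26,-67,0,3,255,40,-103,0,5,255,54,-139,0,8,255,68,-175,0,11,255,82,-211,0,14,255,94,-243,0,16]

```text
time: 6.43
tool_pos: [508.8, -41.2, 164.1]
tcp_rot: [-3.14, 0.001, 0.209]
contact_force: [-0.6, -0.2, -4.5]
grip_width: 43.2
```

```bash
python3 - <<'E'
from h import *
from plant import bot
a=np.radians(28.15);p=np.array([541.4,-302.5])+94*np.array([np.cos(a),np.sin(a)])-243*np.array([np.sin(a),-np.cos(a)])
go(463.3,343.7,165,-3.2,cur=(*p,164.8,12.15));go(463.3,343.7,165,-3.2);print(bot.get_obs()["grip_width"])
E
```

```text
t 6.4333 pos [509.6 -43.9 164.8] yaw 12.15 shift [ 3.630e+01 -3.887e+02 -2.000e-01] turn 15.35
t 6.4333 pos [508.8 -41.2 164.1] yaw 11.98 shift [  35.4 -385.9   -0.9] turn 15.18
43.2426272570325
```

Call:
play_rows:
  moves: [255,3,-36,0,2,255,7,-72,0,4,255,10,-108,0,6,255,14,-146,0,8,255,17,-184,0,10,255,21,-222,0,12,255,24,-258,0,14,255,27,-288,0,15]

```text
time: 7.1
tool_pos: [474.3, 245.9, 164.1]
tcp_rot: [-3.141, 0.002, -0.051]
contact_force: [1.6, -1.0, -5.1]
grip_width: 43.6
```

```bash
python3 - <<'E'
from h import *
from plant import bot
a=np.radians(12.1);p=np.array([509.6,-43.9])+27*np.array([np.cos(a),np.sin(a)])-288*np.array([np.sin(a),-np.cos(a)])
go(463.3,343.7,165,-3.2,cur=(*p,164.8,-2.9));go(463.3,343.7,165,-3.2);print(bot.get_obs()["grip_width"])
E
```

```text
t 7.1 pos [475.6 243.4 164.8] yaw -2.9 shift [-17.4 -99.6  -0.2] turn 0.3
t 7.1 pos [474.3 245.9 164.1] yaw -2.92 shift [-16.  -97.1  -0.9] turn 0.28
43.5869758540381
```

Call:
play_rows:
  moves: [255,-5,-30,0,0,255,-9,-55,0,0,255,-13,-75,5,0,255,-15,-88,15,0,255,-16,-96,25,0,255,-17,-98,35,0,255,-17,-98,40,0,255,-17,-98,40,0]

```text
time: 7.77
tool_pos: [463.3, 340.2, 122.6]
tcp_rot: [3.139, 0.004, -0.051]
contact_force: [-0.3, -0.8, -5.0]
grip_width: 43.8
```

```bash
python3 - <<'E'
from h import *
from plant import bot
import cv2
for i in range(3): bot.capture("top")
S=bot.capture("scene");Tp=bot.capture("top")
o=bot.get_obs();c=bot.capture("wrist");pickle.dump((o,c,S,Tp),open("wh.pkl","wb"))
print(o["time"],o["tool_pos"],o["tcp_rot"],o["contact_force"],o["grip_width"])
go(463.3,343.7,125,-3.2)
b=c["color"][:,:,::-1];cv2.imwrite("pics/w7.png",b)
f=lambda i,x,y,w,h,s:cv2.resize(i[y:y+h,x:x+w,::-1],None,fx=s,fy=s,interpolation=cv2.INTER_CUBIC)
cv2.imwrite("pics/s7.png",cv2.hconcat([f(S["color"],420,130,100,130,4),f(Tp["color"],110,200,100,130,4)]))
E
```

```text
8.0167 [464.98309547 341.3473293  125.54390469] [-3.14089042e+00 -1.20347960e-03 -5.15064229e-02] [-0.02319582  0.2614804  -5.34661389] 43.91292555711648
t 8.0667 pos [464.9 341.5 125.5] yaw -2.94 shift [-1.7 -2.2  0.5] turn 0.26
```

View pics/w7.png

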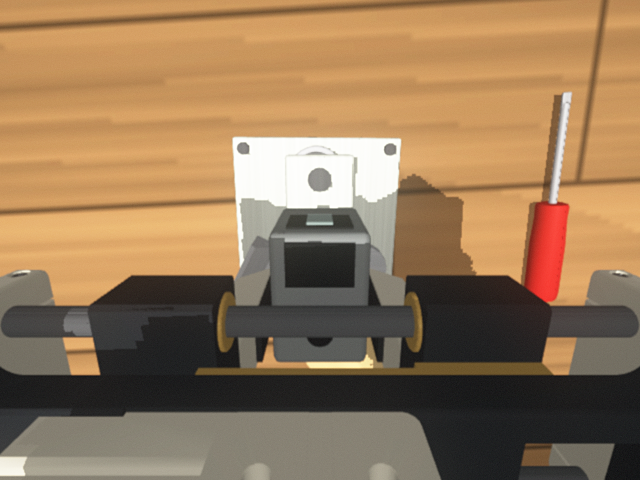

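View pics/s7.png

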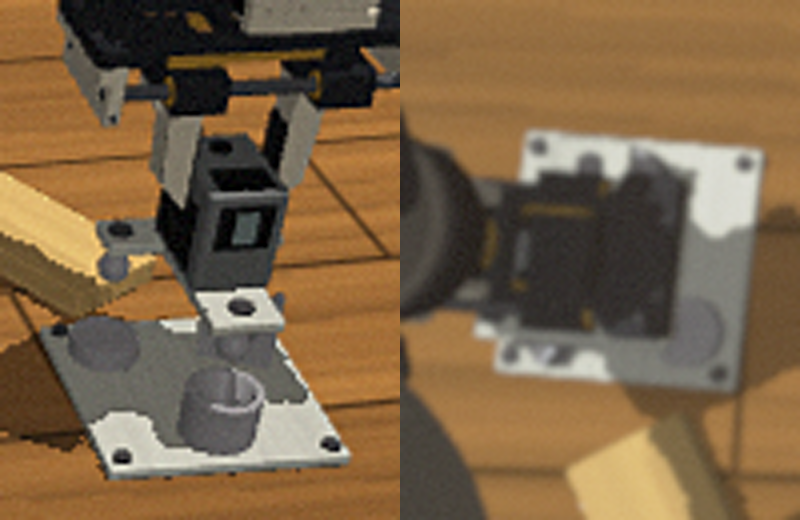

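```bash
python3 - <<'E'
from h import *
o,c,S,Tp=pickle.load(open("wh.pkl","rb"));W=wristW(o,c)
a,b=ray(c,(243,148),8,W),ray(c,(390,149),8,W);d=b-a
print(a,b,np.hypot(*d[:2]),"yaw",np.degrees(np.arctan2(d[1],d[0]))+90,"mid",(a+b)/2)
m=((a+b)/2)[:2]; y=np.radians(-3.2); print("base origin est",m-66.3*np.array([np.cos(y),np.sin(y)]))
print("front bolt world",ray(c,(319.5,180),o["tool_pos"][2]-32.8,W))
# same bolts, in scene & top
f=lambda x0,y0,u,v:(x0+(u+.5)/4-.5,y0+(v+.5)/4-.5)
zb=o["tool_pos"][2]-32.8
print("scene front bolt",ray(S,f(420,130,241,306),zb),"right-rear bolt",ray(S,f(420,130,121,230),zb))
print("scene cone",ray(S,f(420,130,224,388),38))
print("base plate bolts scene",ray(S,f(420,130,122,462),8),ray(S,f(420,130,331,443),8))
E
```

```text
[533.4189117  399.23069305   8.        ] [526.50930101 280.56882589   8.        ] 118.86286820349332 yaw -3.3325364181417854 mid [529.96410636 339.89975947   8.        ]
base origin est [463.76748369 343.60072525]
front bolt world [513.66187686 338.37591609  92.74390469]
scene front bolt [512.95579053 341.12836398  92.74390469] right-rear bolt [431.56546413 305.28154425  92.74390469]
scene cone [511.66184426 342.95619514  38.        ]
base plate bolts scene [529.30873408 282.83990348   8.        ] [531.28200865 402.96086441   8.        ]
```

Call:
play_rows:
  moves: [255,-2,-2,0,0.3,255,-2,-2,5,0.3,255,-2,-2,11,0.3,255,-2,-2,17,0.3,255,-2,-2,23,0.3,255,-2,-2,28,0.3,255,-2,-2,32,0.3,255,-2,-2,34,0.3]

```text
time: 8.73
tool_pos: [462.1, 343.8, 89.9]
tcp_rot: [3.141, 0.001, -0.056]
contact_force: [-0.1, -0.2, -6.3]
grip_width: 43.7
```

```bash
python3 - <<'E'
from h import *
from plant import bot
import cv2
for i in range(3): bot.capture("top")
S=bot.capture("scene")
o=bot.get_obs();c=bot.capture("wrist");pickle.dump((o,c,S),open("wi.pkl","wb"))
print(o["time"],o["tool_pos"],o["tcp_rot"],o["contact_force"],o["moment"],o["grip_width"])
go(463.2,343.6,85.2,-3.2)
cv2.imwrite("pics/s8.png",cv2.resize(S["color"][150:260,420:520,::-1],None,fx=5,fy=5,interpolation=cv2.INTER_CUBIC))
E
```

```text
8.9333 [462.54132724 344.02809952  90.9981448 ] [-3.14129448e+00 -3.41694953e-04 -5.55918802e-02] [ 0.42663063  0.28263193 -5.0660184 ] [-0.0252125   0.17918182 -0.0317363 ] 43.894308714892325
t 8.9833 pos [462.6 344.1  91.1] yaw -3.19 shift [0.6 0.4 5.9] turn 0.01
```

View pics/s8.png

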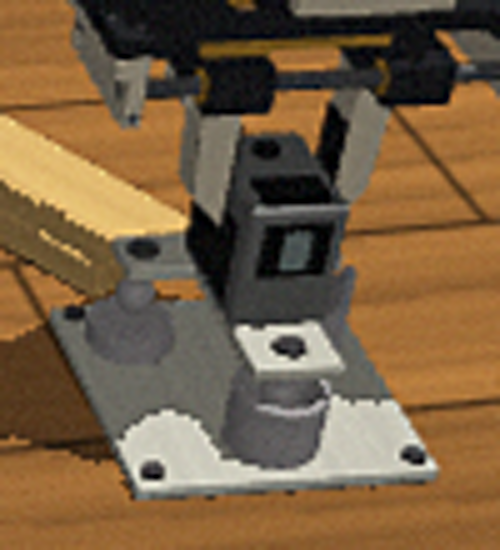

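Call:
play_rows:
  moves: [255,0.5,0,1,0,255,0.5,0,2,0,255,0.5,0,3,0,255,0.5,0,4,0,255,0.5,0,4,0,255,0.5,0,4,0]

```text
time: 9.48
tool_pos: [462.8, 343.9, 86.8]
tcp_rot: [3.142, 0.0, -0.056]
contact_force: [0.3, 0.1, -4.9]
grip_width: 44.1
```

Call:
play_rows:
  moves: [255,0,0,0.3,0,255,0,0,0.6,0,255,0,0,1.0,0,255,0,0,1.0,0]

```text
time: 9.82
tool_pos: [463.0, 344.0, 85.9]
tcp_rot: [-3.141, -0.0, -0.056]
contact_force: [0.2, 1.1, -4.2]
grip_width: 43.8
```

Call:
play_rows:
  moves: [255,0,0,0.3,0,255,0,0,0.6,0,255,0,0,0.8,0,255,0,0,0.8,0]

```text
time: 10.15
tool_pos: [462.9, 344.2, 85.3]
tcp_rot: [-3.141, -0.0, -0.056]
contact_force: [-0.5, 1.9, -2.6]
grip_width: 43.9
```

Call:
play_rows:
  moves: [255,0,0,0.3,0,255,0,0,0.5,0,255,0,0,0.5,0,255,0,0,0.5,0]

```text
time: 10.48
tool_pos: [463.0, 344.2, 85.2]
tcp_rot: [-3.141, -0.001, -0.056]
contact_force: [-3.4, 0.9, 4.4]
grip_width: 43.7
```

Call:
play_rows:
  moves: [125,0,0,0,0,115,0,0,0,0,105,0,0,0,0,90,0,0,0,0,60,0,0,0,0,30,0,0,0,0,0,0,0,0,0,0,0,0,0,0]

```text
time: 11.15
tool_pos: [462.9, 343.9, 84.5]
tcp_rot: [-3.142, -0.0, -0.056]
contact_force: [-0.3, -0.1, 0.1]
grip_width: 81.6
```

Call:
play_rows:
  moves: [0,0,0,0,0,0,0,0,0,0,0,0,0,0,0,0,0,0,0,0]

```text
time: 11.48
tool_pos: [462.9, 343.9, 84.6]
tcp_rot: [-3.142, -0.0, -0.056]
contact_force: [-0.2, 0.2, -0.3]
grip_width: 92.0
```

```bash
python3 - <<'E'
from h import *
from plant import bot
import cv2
o=bot.get_obs();c=bot.capture("wrist");S=bot.capture("scene")
print(o["time"],o["tool_pos"],o["contact_force"],o["grip_width"])
cv2.imwrite("pics/w9.png",c["color"][:,:,::-1])
cv2.imwrite("pics/s9.png",cv2.resize(S["color"][150:260,420:520,::-1],None,fx=5,fy=5,interpolation=cv2.INTER_CUBIC))
E
```

```text
11.4833 [462.92417234 343.9040205   84.56915269] [-0.2283796   0.16113545 -0.3007752 ] 91.98883595772887
```

View pics/w9.png

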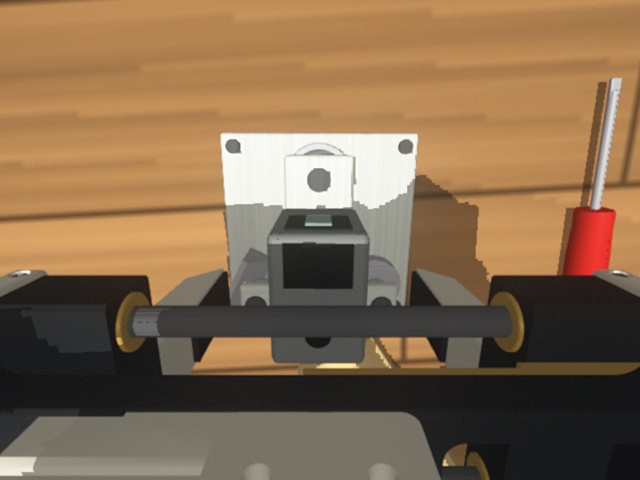

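View pics/s9.png

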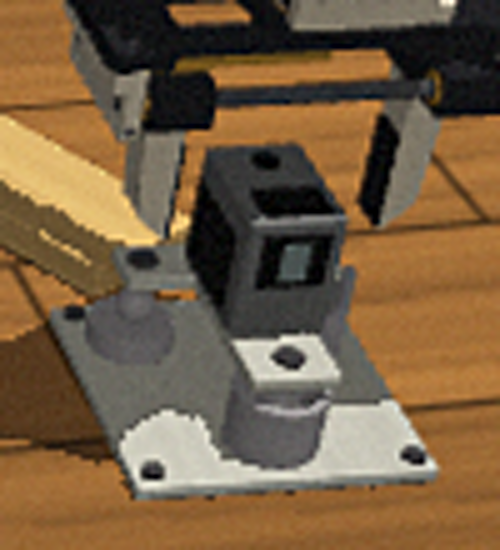

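Released and upright. Retreat straight up, then check its level and seat from above.

Call:
play_rows:
  moves: [0,0,0,-5,0,0,0,0,-20,0,0,0,0,-45,0,0,0,0,-75,0,0,-10,0,-105,0,0,-20,0,-130,0,0,-30,0,-140,0,0,-30,0,-140,0]

```text
time: 12.25
tool_pos: [432.4, 346.4, 227.4]
tcp_rot: [-3.139, -0.004, -0.055]
contact_force: [0.6, 0.1, 0.5]
grip_width: 91.6
```

```bash
python3 - <<'E'
from h import *
from plant import bot
import cv2
for i in range(4): bot.capture("top")
o=bot.get_obs();c=bot.capture("wrist");S=bot.capture("scene");pickle.dump((o,c,S),open("wf.pkl","wb"))
print(o["time"],o["tool_pos"],o["tcp_rot"],o["dq"].round(3))
cv2.imwrite("pics/w10.png",cv2.resize(c["color"][70:270,220:420,::-1],None,fx=3,fy=3,interpolation=cv2.INTER_CUBIC))
cv2.imwrite("pics/s10.png",cv2.resize(S["color"][150:260,420:520,::-1],None,fx=5,fy=5,interpolation=cv2.INTER_CUBIC))
E
```

```text
12.45 [432.5213693  345.09732747 222.63662158] [ 3.13983071e+00  2.45038126e-03 -5.56507496e-02] [-0.005  0.01  -0.005 -0.001  0.005  0.002]
```

View pics/w10.png

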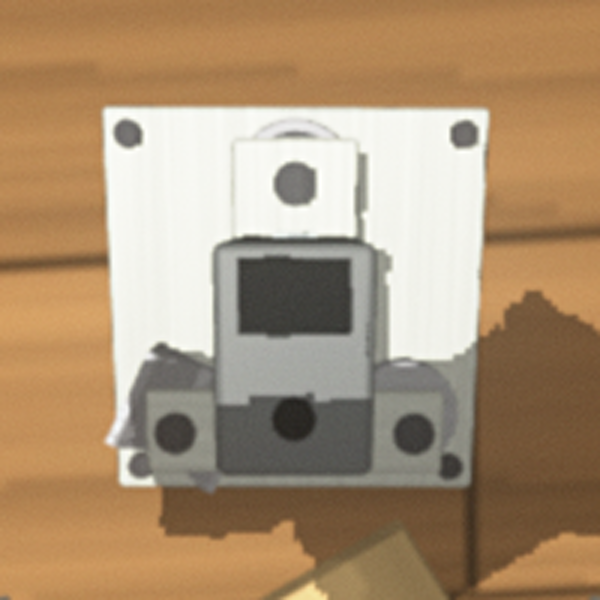

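View pics/s10.png

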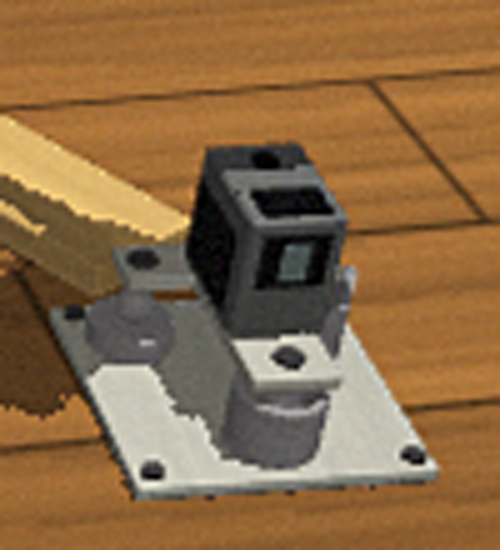

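```bash
python3 - <<'E'
from h import *
o,c,S=pickle.load(open("wf.pkl","rb"));W=wristW(o,c)
f=lambda x0,y0,s,u,v:(x0+(u+.5)/s-.5,y0+(v+.5)/s-.5)
w=[f(220,70,3,*p) for p in((295,184),(175,433),(413,434))]
q=np.array([ray(c,p,52.4,W)[:2] for p in w]);t,a,r=fit(LOC['laser'],q);print("laser",t,np.degrees(a),r)
d=[np.linalg.norm(q[i]-q[j]) for i,j in((0,1),(0,2),(1,2))];print("sides",d,"want 89.4 89.4 80")
b=np.array([ray(c,f(220,70,3,*p),8,W)[:2] for p in((127,132),(465,133))]);m=b.mean(0);e=b[1]-b[0];y=np.arctan2(e[1],e[0])+np.pi/2
print("base est",m-66.3*np.array([np.cos(y),np.sin(y)]),np.degrees(y))
s=[f(420,150,5,*p) for p in((289,357),(144,259))]
for n,pw,ps in(("front",w[0],s[0]),("right rear",w[2],s[1])):
    zs=np.arange(40,70,.2);g=[np.linalg.norm(ray(c,pw,z,W)-ray(S,ps,z)) for z in zs];i=int(np.argmin(g))
    print(n,"height",zs[i],"gap",g[i],"at 52.4",ray(c,pw,52.4,W)-ray(S,ps,52.4))
E
```

```text
laser [463.78275812 344.06656544] -3.4755318882239847 [0.19435068 0.11862953 0.10751218]
sides [np.float64(89.73709269939201), np.float64(89.72149393103118), np.float64(80.11572471557308)] want 89.4 89.4 80
base est [464.19455104 343.62741664] -3.341711951057596
front height 54.0000000000002 gap 2.4535867190851173 at 52.4 [ 0.86954044 -3.31156748  0.        ]
right rear height 54.2000000000002 gap 2.5531367982438002 at 52.4 [ 0.83396458 -3.63659375  0.        ]
```

```bash
python3 -c "
from plant import bot
print(bot.close_job(), bot.get_obs()['time'])"
```

```text
the job is handed in; nothing more can be done
the job is handed in; nothing more can be done
```

The line laser is back on the setting base with the front ball in the cone. I set it down under force control, released it, and backed the arm clear. The job was handed in at about 12.5 s.

**Placement:** I gripped it across the 44 mm and lowered it in steps of a few tenths of a millimetre onto the seats, with about 9 N on them before opening. The last wrist picture puts the laser at (463.8, 344.1) mm with a yaw of −3.5°. The base measures (464.2, 343.6) mm with a yaw of −3.3°, so they agree to about 0.6 mm and 0.15°.

**Level:** The three foot-plate bolts fit the home height and triangle to 0.2 mm in that picture. Matching the wrist and scene views puts the front and right-rear bolts at 54.0 and 54.2 mm, against 52.4 mm expected. The two agree with each other, so I read the 1.6 mm as calibration error; the two views also miss each other by about 2.5 mm. I did not measure the vee-side ball's height separately; only the triangle fit covers it.

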